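Set out markers and cassettes for the trimming session

TASK

Set the trimming bench for the next session: lay every loose cassette flat in a lane of the sloped grey rack, and get all three markers ready to write by pushing each one's end button fully in against the steel upstand so that its tip comes out and stays out, then laying the marker across both wires of the pen rest, each in its own trough. Leave the other things on the bench where they are.

Things in the scene. Friction and masses are not known exactly. Their poses are not given: they have to be found in the camera images.
- pen1: Black retractable marker, one of three alike, 28 g: eight-sided barrel 14 mm across flats (does not roll), steel cone, aluminium end button. Origin on its axis at mid length, 7 mm up when it lies. x runs along it to the button: barrel ends at +62 mm, button (9 mm thick) at +75; cone from -45 to -65. Starts lying on the bench, button end roughly away from the robot.
- pen1_button (a joint): How far that marker's end button is pushed in, m: 0 = out (writing tip hidden in the cone), 0.007 = fully in (writing tip out by 6 mm). It slides at about 4 N, stops hard at 7 mm and stays where it is pushed; it is counted as clicked above 5.8 mm.
- pen2: Black retractable marker, one of three alike, 28 g: eight-sided barrel 14 mm across flats (does not roll), steel cone, aluminium end button. Origin on its axis at mid length, 7 mm up when it lies. x runs along it to the button: barrel ends at +62 mm, button (9 mm thick) at +75; cone from -45 to -65. Starts lying on the bench, button end roughly away from the robot.
- pen2_button (a joint): How far that marker's end button is pushed in, m: 0 = out (writing tip hidden in the cone), 0.007 = fully in (writing tip out by 6 mm). It slides at about 4 N, stops hard at 7 mm and stays where it is pushed; it is counted as clicked above 5.8 mm.
- pen3: Black retractable marker, one of three alike, 28 g: eight-sided barrel 14 mm across flats (does not roll), steel cone, aluminium end button. Origin on its axis at mid length, 7 mm up when it lies. x runs along it to the button: barrel ends at +62 mm, button (9 mm thick) at +75; cone from -45 to -65. Starts lying on the bench, button end roughly away from the robot.
- pen3_button (a joint): How far that marker's end button is pushed in, m: 0 = out (writing tip hidden in the cone), 0.007 = fully in (writing tip out by 6 mm). It slides at about 4 N, stops hard at 7 mm and stays where it is pushed; it is counted as clicked above 5.8 mm.
- cassette1: White plastic tissue cassette, 40 mm long (x) x 28 mm wide (y) x 8 mm high (z), up to four alike, two to four present; 14 g. Origin at its centre, 4 mm above what it lies on. Its sides along x are upright and can be gripped; the +x end slopes down (writing face). Starts flat on the bench.
- cassette2: White plastic tissue cassette, 40 mm long (x) x 28 mm wide (y) x 8 mm high (z), up to four alike, two to four present; 14 g. Origin at its centre, 4 mm above what it lies on. Its sides along x are upright and can be gripped; the +x end slopes down (writing face). Starts flat on the bench.
- cassette3: White plastic tissue cassette, 40 mm long (x) x 28 mm wide (y) x 8 mm high (z), up to four alike, two to four present; 14 g. Origin at its centre, 4 mm above what it lies on. Its sides along x are upright and can be gripped; the +x end slopes down (writing face). Starts flat on the bench.
- cassette4: White plastic tissue cassette, 40 mm long (x) x 28 mm wide (y) x 8 mm high (z), up to four alike, two to four present; 14 g. Origin at its centre, 4 mm above what it lies on. Its sides along x are upright and can be gripped; the +x end slopes down (writing face). Starts flat on the bench.
- rack_deck (a point): Middle of the sloping deck of the grey cassette rack (fixed), 42 mm above the bench. x points up the slope (20 degrees, rising away from the robot), y across the lanes, z square out of the deck. Deck 116 mm (x) by 188 mm (y); four lanes along x, middles at y = -69, -23, 23, 69 mm, 42 mm clear between ridges 3 mm high; lip 6.5 mm high at the low end.
- rest: Pen rest (fixed): base plate 110 x 166 x 5 mm with two wavy steel wires 5 mm thick along y at x = -42 and +42 mm. Origin under its middle, on the bench. A pen lies along x across both wires in a trough at y = -50, 0 or 50 mm; wire tops are 48 mm up in the troughs (flat for 12 mm), 62 mm at the crests; a lying pen's axis is 55 mm up.
- upstand: Stainless steel upstand screwed to the bench (fixed), an upright plate 300 mm long (along y), 90 mm high and 8 mm thick at the far side of the work area. Origin at bench level in the middle of the face that looks to the robot; x points square into that face, away from the robot.
- pot_a: Bystander: small white specimen pot with grey lid, 39 mm across, 42 mm high, among the cassettes. Origin in its middle at bench level. Not to be disturbed.
- pot_b: Bystander: larger specimen pot, 51 mm across, 50 mm high. Origin in its middle at bench level. Not to be disturbed.
- tape: Bystander: roll of green tape lying flat, 60 mm across, 19 mm high. Origin in its middle at bench level. Not to be disturbed.
- wash_bottle: Bystander: white wash bottle, 60 mm across, 173 mm high. Origin in its middle at bench level. Not to be disturbed.
- forceps: Bystander: steel forceps lying flat, 135 mm long. Origin in its middle at bench level. Not to be disturbed.
- ruler: Bystander: aluminium ruler lying along y, 160 x 26 x 4 mm. Origin in its middle at bench level. Not to be disturbed.
- mould_stack: Bystander: aluminium mould block, 52 x 36 x 22 mm. Origin in its middle at bench level. Not to be disturbed.
Mind the look-alikes: they are no part of the job. Leave any red look-alike of the cassette3 alone.

How it is judged:
On the way, in this order (a step that is already met when the one before it is completed fails the run):
1. one marker's end button is pushed fully in against the upstand, 1 tip(s) now out (((value of joint pen1_button above 0.0058 m and contact force between pen1 and upstand above 1 N) or (value of joint pen2_button above 0.0058 m and contact force between pen2 and upstand above 1 N) or (value of joint pen3_button above 0.0058 m and contact force between pen3 and upstand above 1 N))), for 0.05 s.
2. a second marker's end button is pushed fully in against the upstand, 2 tip(s) now out ((((value of joint pen1_button above 0.0058 m and contact force between pen1 and upstand above 1 N) and value of joint pen2_button above 0.0058 m) or ((value of joint pen1_button above 0.0058 m and contact force between pen1 and upstand above 1 N) and value of joint pen3_button above 0.0058 m) or ((value of joint pen2_button above 0.0058 m and contact force between pen2 and upstand above 1 N) and value of joint pen1_button above 0.0058 m) or ((value of joint pen2_button above 0.0058 m and contact force between pen2 and upstand above 1 N) and value of joint pen3_button above 0.0058 m) or ((value of joint pen3_button above 0.0058 m and contact force between pen3 and upstand above 1 N) and value of joint pen1_button above 0.0058 m) or ((value of joint pen3_button above 0.0058 m and contact force between pen3 and upstand above 1 N) and value of joint pen2_button above 0.0058 m))), for 0.05 s.
3. the third marker's end button is pushed fully in against the upstand, 3 tip(s) now out ((((value of joint pen1_button above 0.0058 m and contact force between pen1 and upstand above 1 N) and value of joint each of pen2_button, pen3_button above 0.0058 m) or ((value of joint pen2_button above 0.0058 m and contact force between pen2 and upstand above 1 N) and value of joint each of pen1_button, pen3_button above 0.0058 m) or ((value of joint pen3_button above 0.0058 m and contact force between pen3 and upstand above 1 N) and value of joint each of pen1_button, pen2_button above 0.0058 m))), for 0.05 s.
At the end, for the whole second after the job is handed in: All three buttons in by over 5.8 mm; each marker still, across both wires in a trough (axis 50-60 mm up, within 0.2 rad of the rest's x axis and 35 mm of its middle along x); every present cassette still and flat on the rack deck in a lane (within 0.12 rad, centre 1-6.5 mm off the deck) (value of joint each of pen1_button, pen2_button, pen3_button above 0.0058 m and x of pen1 in the frame of rest between -0.035 and 0.035 m and y of pen1 in the frame of rest between -0.068 and 0.068 m and z of pen1 in the frame of rest between 0.05 and 0.06 m and angle between the x axis of each of pen1, pen2, pen3 and the x axis of rest, either way round below 0.2 rad and linear speed of each of pen1, pen2, pen3, cassette1, cassette2, cassette3, cassette4 below 0.02 m/s and x of pen2 in the frame of rest between -0.035 and 0.035 m and y of pen2 in the frame of rest between -0.068 and 0.068 m and z of pen2 in the frame of rest between 0.05 and 0.06 m and x of pen3 in the frame of rest between -0.035 and 0.035 m and y of pen3 in the frame of rest between -0.068 and 0.068 m and z of pen3 in the frame of rest between 0.05 and 0.06 m and x of cassette1 in the frame of rack_deck between -0.056 and 0.05 m and y of cassette1 in the frame of rack_deck between -0.092 and 0.092 m and z of cassette1 in the frame of rack_deck between 0.001 and 0.0065 m and angle between the z axis of each of cassette1, cassette2, cassette3, cassette4 and the z axis of rack_deck, either way round below 0.12 rad and x of cassette2 in the frame of rack_deck between -0.056 and 0.05 m and y of cassette2 in the frame of rack_deck between -0.092 and 0.092 m and z of cassette2 in the frame of rack_deck between 0.001 and 0.0065 m and x of cassette3 in the frame of rack_deck between -0.056 and 0.05 m and y of cassette3 in the frame of rack_deck between -0.092 and 0.092 m and z of cassette3 in the frame of rack_deck between 0.001 and 0.0065 m and x of cassette4 in the frame of rack_deck between -0.056 and 0.05 m and y of cassette4 in the frame of rack_deck between -0.092 and 0.092 m and z of cassette4 in the frame of rack_deck between 0.001 and 0.0065 m); the robot touches nothing.
It fails at once if a bystander is shifted by more than 40 mm (distance of any of pot_a, pot_b, tape, wash_bottle, forceps, ruler, mould_stack from where it was at the start of the episode above 0.04 m).
It fails at once if the wash bottle or a pot is knocked over (angle between any of pot_a, pot_b, wash_bottle's own z axis and vertical above 0.6 rad).
Of cassette1, cassette2, cassette3, cassette4 only 2 to 4 are there at a start; the rules pass over those that are not, and their reading is None.
At some moment in a run one of pen1, pen2, pen3, cassette1, cassette2, cassette3, cassette4 may be knocked a few centimetres aside while the robot is not near it.
Once in a run the grip may slacken for a moment while it holds something.
It also fails if it takes over 210 s, if anything falls off the work surface, if the arm or the gripper's body presses on something with over 40 N, if the wrist force passes 120 N, or if a joint passes its speed limit or range.

ROBOT

A 6-joint arm with a two-finger parallel gripper is mounted at the origin on the work surface. World frame = base frame: x ahead of the robot, y to its left, z up, the work surface at z = 0. Lengths are in m, angles in rad, forces in N, time in s.
With the tool pointing down it reaches from about 0.25 to 0.775 m from the base axis. Payload 4 kg.
Tool frame: the origin (TCP) lies at the very end of the fingers, on their centre line; the grasp point (between the pads) lies 19 mm behind it; x points along the fingers, y is the direction in which the jaws open and shut, and the axes are right-handed (so a half turn about x gives the same grasp; the last joint's range is limited). The gripper opens to 94 mm and grips with 3 to 60 N. Pads are 16 mm wide; open, the fingers measure 119 mm over their backs; the gripper's body (75 mm by 177 mm) begins 78 mm behind the grasp point.
Start: joints at [-1.376, 0.087, 1.371, -0, 1.684, -0.103], TCP at [0.161, -0.526, 0.206] pointing down, gripper open.
Joint ranges: [-3.1, 3.1], [-0.76, 2.03], [0.27, 2.55], [-1.08, 4.22], [0.17, 2.65], [-2.57, 2.57]. Speed limits (rad/s): [2.79, 2.79, 3.14, 3.14, 3.14, 3.14].

INTERFACE

Orientations are given as [roll, pitch, yaw] about the fixed x, y, z axes, in that order (R = Rz(yaw) Ry(pitch) Rx(roll)).
In Python, from bench import robot gives the robot as it stands.
- The arm moves only by the tool carry_out, never from a script. Its argument "targets" is a list of rows, each a list of 5 numbers: the closure, from 0 (fully open) to 1 (shut), then the shift along the tool's x, y, z in cm, then the turn about the tool's x in degrees. In form: [[fingers, tx, ty, tz, turn], ...]. A call has 1 to 20 rows; each row shifts and turns the commanded pose from where the row before left it, along the tool's axes as they then stand; what a row does not reach is not made up. A row lasts 1/10 s, in which the tool goes at most 50 mm and 8.59 degrees, less where a joint would pass 70% of its speed; a pose out of reach is approached as far as the arm can. A call is refused whole if a number of a shift passes 5 or a number of a turn 8.59, either way. A call with a gripper value outside its range is refused whole. The fingers move at their own pace and stop on an object; the grip force is fixed at half the most. Time passes only in rows, so rows that do not move let the fingers close. It gives the time, the measured TCP pose, the force and the opening at its end, in the units of the state.
- robot.get_obs(): the state, without advancing time (a new reading comes with each control period).
- robot.snapshot(name): name is "side" or "top" or "wrist"; returns a dict with "image" (480x640x3 uint8, red, green, blue), "camera_matrix" (3x3 intrinsics, pixels), "pose" (4x4, takes a point from camera to world coordinates). Camera axes: x right, y up, looking along -z (the intrinsics and any distortion apply to the point x, -y, -z); pixel columns grow to the right and rows downward; lengths in m; the calibration is good to about 2 mm. A picture is of the moment at which its call begins. There is no depth.
- robot.close_job(): hands the job in, once; it reports no verdict.
The state is a dict: "time": time; "joint_positions": joint angles; "qvel": joint speeds; "joint_torque": joint torques, N m; "tool_pos": TCP position; "ee_rot": TCP orientation; "wrist_force": force on the tool from outside, world axes, zero at the start; "wrist_torque": the same for the moment, N m; "width": finger opening in m.
Only numpy, scipy, OpenCV 4.12 (cv2) and the standard library are available. Lean on these libraries where they do the work, as an engineer would, in place of code of your own. Each camera call takes 0.05 s, during which the arm holds its last target. There are 200 camera calls.

## Working session

There is one attempt and no reset: what is moved stays moved. The work goes in short steps, Python scripts to look and compute and a tool call to move; the robot and the scene stay as the last step left them, time stands still between calls to the robot, and variables do not carry over. Pictures are saved under pics/ and viewed, about 12 in all and at most 16, crops included, and the job is handed in when it is done.

Besides the shell and the picture viewer there is one more tool, called after ">>>" as name([rows], argument=value, ...), one row to a line, values as JSON. carry_out: Moves the arm, as the interface text tells. Its arguments: {"type":"object","properties":{"targets":{"type":"array","items":{"type":"array","items":{"type":"number"}}}},"required":["targets"]}

```bash
mkdir -p pics; ls
cat > h.py <<'E'
import numpy as np, cv2, json
from bench import robot
def snap(n,f=None):
    s=robot.snapshot(n)
    im=np.array(s["image"])[:,:,::-1].copy()
    if f: cv2.imwrite("pics/"+f,im)
    return im,np.array(s["camera_matrix"]),np.array(s["pose"]),s
def ray(K,P,uv):
    d=np.linalg.inv(K)@np.array([uv[0],uv[1],1.0]); d=np.array([d[0],-d[1],-d[2]])
    return P[:3,3],P[:3,:3]@d
def onz(K,P,uv,z):
    o,d=ray(K,P,uv); return o+d*(z-o[2])/d[2]
def proj(K,P,X):
    c=P[:3,:3].T@(np.array(X)-P[:3,3]); p=K@np.array([c[0],-c[1],-c[2]]); return p[:2]/p[2]
E
python3 - <<'E'
from h import *
for n in("top","side","wrist"):
    im,K,P,s=snap(n,n+"0.png"); print(n,s.keys(),K.round(1).tolist(),P.round(3).tolist(),[ (k,s[k]) for k in s if k not in("image","camera_matrix","pose")])
print(robot.get_obs())
E
```

```text
pics
top dict_keys(['image', 'camera_matrix', 'pose']) [[502.7, 0.0, 319.1], [0.0, 502.7, 239.6], [0.0, 0.0, 1.0]] [[-0.014, 0.991, -0.131, 0.385], [-1.0, -0.016, -0.012, -0.012], [-0.014, 0.131, 0.991, 1.235], [0.0, 0.0, 0.0, 1.0]] []
side dict_keys(['image', 'camera_matrix', 'pose']) [[445.4, 0.0, 321.3], [0.0, 445.4, 236.8], [0.0, 0.0, 1.0]] [[0.923, 0.22, -0.316, 0.263], [-0.385, 0.529, -0.756, -0.66], [0.001, 0.82, 0.573, 0.566], [0.0, 0.0, 0.0, 1.0]] []
wrist dict_keys(['image', 'camera_matrix', 'pose']) [[371.8, 0.0, 323.9], [0.0, 371.8, 231.1], [0.0, 0.0, 1.0]] [[0.293, 0.917, 0.27, 0.241], [-0.956, 0.282, 0.081, -0.503], [-0.002, -0.282, 0.959, 0.384], [0.0, 0.0, 0.0, 1.0]] []
{'time': 0.15, 'joint_positions': array([-1.37610887e+00,  8.78148390e-02,  1.37189599e+00, -1.53357763e-05,
        1.68359284e+00, -1.03072032e-01]), 'qvel': array([ 0.00107464, -0.00199337, -0.00464266, -0.00079011,  0.00043515,
        0.00080774]), 'joint_torque': array([ 2.22870200e-03, -3.40643549e+01, -3.02792430e+01,  7.18930922e-02,
        3.04892112e-02, -1.12001769e-04]), 'tool_pos': array([ 0.16128246, -0.52538477,  0.2045625 ]), 'ee_rot': array([-1.66496089,  1.56908524,  1.77438954]), 'wrist_force': array([0.15701274, 1.1516617 , 0.41294726]), 'wrist_torque': array([ 0.03789729, -0.02194235,  0.03428862]), 'width': 0.09382125146809325}
```

View pics/top0.png

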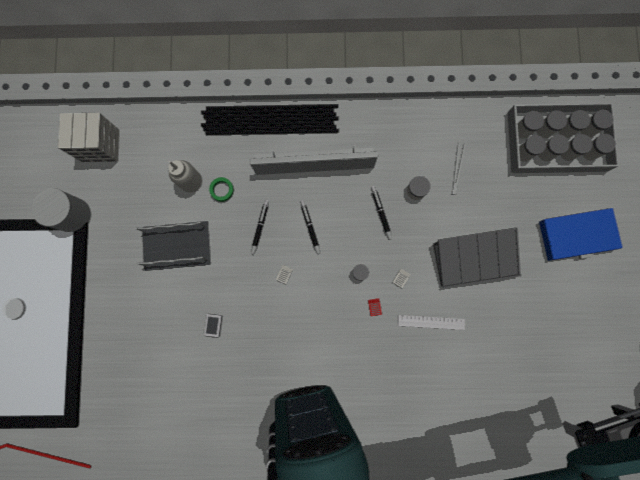

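View pics/side0.png

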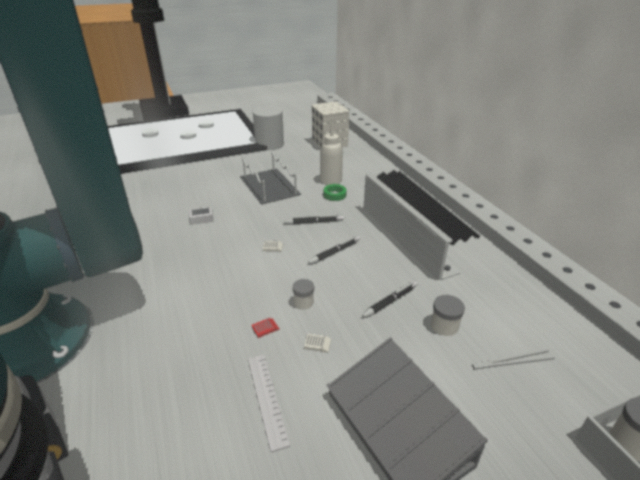

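The top view shows three pens with tips at about (253,250), (317,250) and (388,236), and white cassettes at (284,275) and (401,279). It also shows a red look-alike (375,307), the rack (478,258), the rest (175,245) and the upstand (313,163). The side view shows no further cassettes. Next I measure from the top view.

```bash
cat > m.py <<'E'
from h import *
im,K,P,s=snap("top")
up=cv2.resize(im[140:330,130:530],None,fx=2,fy=2,interpolation=cv2.INTER_CUBIC)
import sys; cv2.imwrite("pics/"+sys.argv[1],np.clip(up*1.5,0,255).astype(np.uint8))
hsv=cv2.cvtColor(im,cv2.COLOR_BGR2HSV)
roi=np.zeros(im.shape[:2],np.uint8); roi[178:262,235:402]=255
m=((hsv[:,:,2]<60).astype(np.uint8)*255)&roi
m=cv2.morphologyEx(m,cv2.MORPH_CLOSE,np.ones((5,5)))
for c in cv2.findContours(m,cv2.RETR_EXTERNAL,cv2.CHAIN_APPROX_NONE)[0]:
    if cv2.contourArea(c)<60: continue
    pts=np.array([onz(K,P,p,0.007)[:2] for p in c[:,0]])
    (cx,cy),(w,h),a=cv2.minAreaRect(pts.astype(np.float32)*1000)
    vx,vy,x0,y0=cv2.fitLine(pts.astype(np.float32),cv2.DIST_L2,0,.01,.01).ravel()
    t=(pts-[x0,y0])@[vx,vy]*np.sign(vx)
    print("dark",c.mean(0).round(),round(cx),round(cy),round(w),round(h),"ang",np.degrees(np.arctan2(vy,vx)*1).round(1))
mean=np.median(im[260:300,230:270].reshape(-1,3),0); print("bench",mean)
roi[:]=0; roi[262:300,265:420]=255
b=cv2.GaussianBlur(hsv[:,:,2],(3,3),0)
m=((b>mean.max()+18).astype(np.uint8)*255)&roi
m=cv2.morphologyEx(m,cv2.MORPH_CLOSE,np.ones((5,5)))
for c in cv2.findContours(m,cv2.RETR_EXTERNAL,cv2.CHAIN_APPROX_NONE)[0]:
    if cv2.contourArea(c)<40: continue
    pts=np.array([onz(K,P,p,0.008)[:2] for p in c[:,0]])
    print("white",c.mean(0).round(),np.round(cv2.minAreaRect(pts.astype(np.float32)*1000),1) if 0 else cv2.minAreaRect(pts.astype(np.float32)*1000))
E
python3 m.py c1.png
```

```text
dark [[309. 226.]] 580 25 100 13 ang 16.9
dark [[260. 226.]] 584 149 14 100 ang -15.3
dark [[380. 211.]] 614 -151 103 14 ang 17.0
bench [129. 131. 129.]
```

View pics/c1.png

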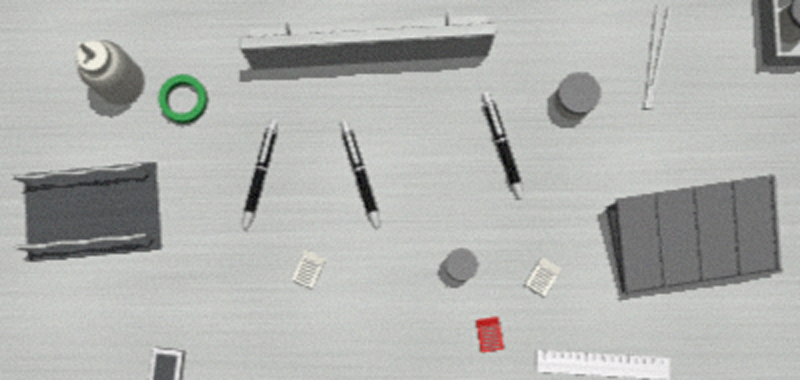

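The crop shows clear ends for the pens, and the corners of the rest, rack and upstand are readable. I now cast those points.

```bash
cat > f.py <<'E'
from h import *
im,K,P,s=snap("top")
def c(u,v,z): return onz(K,P,(130+u/2,140+v/2),z)[:2]*1000
def pr(n,a): print(n,np.round(a,0).tolist())
for n,t,b in(("A",(246,228),(274,123)),("B",(377,226),(345,123)),("C",(519,197),(486,94))):
    t=c(*t,.007);b=c(*b,.007);d=b-t;L=np.hypot(*d); pr("pen"+n,[*t,*b,L,np.degrees(np.arctan2(d[1],d[0])),*(t+d*65/140)])
us=[c(243,49,.09),c(493,36,.09),c(251,68,0),c(492,57,0)]; pr("upstand",us)
rs=[c(25,180,.005),c(157,163,.005),c(160,248,.005),c(28,262,.005)];pr("rest",rs);pr("ctr",np.mean(rs,0))
w=[c(18,178,.055),c(148,166,.062),c(25,247,.055),c(146,237,.06)];pr("wires",w)
rk=[c(617,200,.062),c(775,176,.062),c(780,270,.022),c(622,294,.022)];pr("rack",rk);pr("ctr",np.mean(rk,0))
# rack ridges directions
pr("cass",[c(309,269,.008),c(542,277,.008),c(490,334,.008)])
pr("ctrs: pot_a,pot_b,tape,bottletop",[c(461,264,.042),c(579,94,.05),c(183,98,.019),c(92,52,.173)])
R=cv2.Rodrigues(np.zeros(3))[0]
from scipy.spatial.transform import Rotation as Ro
print(Ro.from_euler('xyz',robot.get_obs()["ee_rot"]).as_matrix().round(3))
hsv=cv2.cvtColor(im,cv2.COLOR_BGR2HSV)
for x,y in((284,275),(401,279)):
    roi=im[y-12:y+13,x-12:x+13].astype(int).min(2); print(roi[::3,::3])
E
python3 f.py
```

```text
penA [514.0, 166.0, 645.0, 131.0, 135.0, -15.0, 575.0, 149.0]
penB [514.0, 4.0, 643.0, 42.0, 135.0, 16.0, 574.0, 22.0]
penC [547.0, -171.0, 677.0, -134.0, 135.0, 16.0, 607.0, -154.0]
upstand [[716.0, 158.0], [727.0, -136.0], [718.0, 161.0], [726.0, -144.0]]
rest [[578.0, 441.0], [597.0, 277.0], [491.0, 272.0], [476.0, 434.0]]
ctr [536.0, 356.0]
wires [[573.0, 431.0], [584.0, 274.0], [490.0, 420.0], [499.0, 276.0]]
rack [[534.0, -278.0], [560.0, -465.0], [451.0, -479.0], [426.0, -288.0]]
ctr [493.0, -377.0]
cass [[462.0, 88.0], [448.0, -195.0], [380.0, -130.0]]
ctrs: pot_a,pot_b,tape,bottletop [[463.0, -95.0], [665.0, -241.0], [676.0, 243.0], [692.0, 310.0]]
[[-0.     0.293 -0.956]
 [ 0.001 -0.956 -0.293]
 [-1.    -0.001 -0.   ]]
[[125 127 129 128 129 126 129 129 130]
 [126 126 127 132 139 136 135 132 134]
 [129 127 130 137 135 136 134 133 130]
 [128 132 133 114 137 110 120 132 131]
 [129 127 150 130 107 126 113 131 131]
 [127 133 127 112 135 146 135 132 134]
 [131 129  95 146 120 133 130 133 131]
 [128 126 129 131 114 133 127 135 131]
 [135 132 133 135 135 131 132 134 131]]
[[128 128 123 129 125 128 131 130 127]
 [125 123 122 118 136 131 123 126 130]
 [126 127 128 135 134 133 137 129 131]
 [128 127 124 136 122 115 129 133 135]
 [126 126 148 121 122 127 145 131 128]
 [123  94 123 134 133 147 129 128 127]
 [128 131 114 125 128 124 132 133 133]
 [127 129 129 128  98 129 129 128 130]
 [131 130 131 131 128 130 130 131 130]]
```

```bash
cat > plan.py <<'E'
from h import *
from scipy.spatial.transform import Rotation as Ro
import sys
def cur():
    o=robot.get_obs(); R=Ro.from_euler('xyz',o["ee_rot"]).as_matrix()
    return o,np.degrees(np.arctan2(-R[1,2],-R[0,2]))
def plan(x,y,z,psi):  # mm, deg: turn first, then shift in tool axes (cm)
    o,p=cur(); d=np.array([x,y,z])-o["tool_pos"]*1000; a=np.radians(psi)
    ty=d@[np.sin(a),-np.cos(a),0]; tz=d@[-np.cos(a),-np.sin(a),0]
    print("turn %.1f  tx %.2f ty %.2f tz %.2f"%(p-psi,-d[2]/10,ty/10,tz/10))
if __name__=="__main__":
    o,p=cur(); print((o["tool_pos"]*1000).round(1),"psi",p.round(1),"w",o["width"],"F",o["wrist_force"].round(1),"t",o["time"],"j",o["joint_positions"].round(2))
    v=list(map(float,sys.argv[1:]))
    for i in range(0,len(v),4): plan(*v[i:i+4])
E
python3 plan.py 607 -154 160 16
```

```text
[ 161.3 -525.5  204.9] psi 17.1 w 0.09365491797471484 F [ 0.2  0.6 -0.5] t 0.25 j [-1.38  0.09  1.37  0.    1.68 -0.1 ]
turn 1.1  tx 4.49 ty -23.43 tz -53.08
```

>>> carry_out([
  [0, 0, -1.56, -3.54, 1.1],
  [0, 0, -1.56, -3.54, 0],
  [0, 0, -1.56, -3.54, 0],
  [0, 0, -1.56, -3.54, 0],
  [0, 0, -1.56, -3.54, 0],
  [0, 0, -1.56, -3.54, 0],
  [0, 0, -1.56, -3.54, 0],
  [0, 0, -1.56, -3.54, 0],
  [0, 0, -1.56, -3.54, 0],
  [0, 0, -1.56, -3.54, 0],
  [0, 0, -1.56, -3.54, 0],
  [0, 0, -1.56, -3.54, 0],
  [0, 0, -1.56, -3.54, 0],
  [0, 0, -1.56, -3.54, 0],
  [0, 0, -1.56, -3.54, 0],
  [0, 2.2, 0, 0, 0],
  [0, 2.3, 0, 0, 0],
  [0, 0, 0, 0, 0],
])

```text
time: 2.05
tool_pos: [0.6051, -0.153, 0.1558]
ee_rot: [-0.6, 1.562, 2.821]
wrist_force: [-0.1, 0.2, -0.9]
width: 0.0942
```

```bash
cat > w.py <<'E'
from h import *
import sys
im,K,P,s=snap("wrist",sys.argv[1]); print(K.round(1).tolist(),P.round(3).tolist())
E
python3 w.py w1.png; python3 plan.py 607 -154 4 16
```

```text
[[371.8, 0.0, 323.9], [0.0, 371.8, 231.1], [0.0, 0.0, 1.0]] [[0.276, 0.92, 0.279, 0.687], [-0.961, 0.265, 0.075, -0.132], [-0.005, -0.289, 0.957, 0.335], [0.0, 0.0, 0.0, 1.0]]
[ 605.9 -153.7  158.1] psi 16.0 w 0.09404906143710692 F [-0.9  0.3  0.1] t 2.1 j [-0.34  0.27  1.25 -0.    1.62  0.95]
turn -0.0  tx 15.41 ty 0.06 tz -0.10
```

View pics/w1.png

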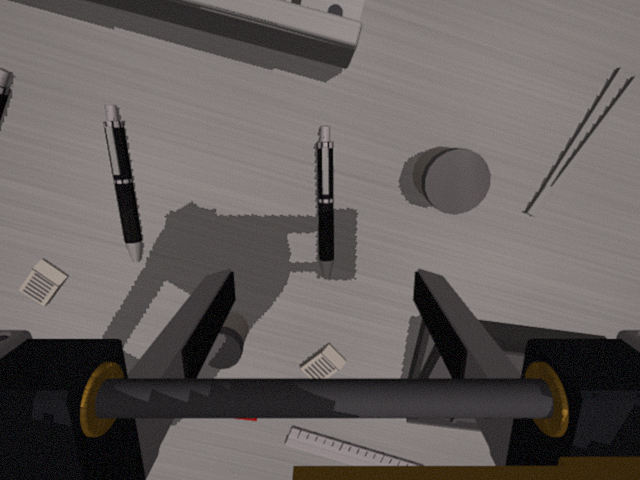

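Pen C runs from button (325,127) to tip (326,278), pen B from (111,107) to (136,260). The cassettes are at (43,282) and (322,362). I cast these to check them against the top view.

```bash
cat > wp.py <<'E'
from h import *
def setup():
    im,K,P,s=snap("wrist"); return im,K,P
def pen(K,P,b,t):
    b=onz(K,P,b,.007)[:2]*1000;t=onz(K,P,t,.007)[:2]*1000;d=b-t
    print("pen L %.0f yaw %.1f org"%(np.hypot(*d),np.degrees(np.arctan2(d[1],d[0]))),(t+d*65/140).round(1))
E
python3 - <<'E'
from wp import *
im,K,P=setup()
pen(K,P,(325,127),(326,278)); pen(K,P,(111,107),(136,260))
for c in((43,282),(322,362)): print(onz(K,P,c,.008)*1000)
# upstand base front edge
for c in((340,80),(275,65)): print(onz(K,P,c,0)*1000)
for c in((353,45),(100,0)): print(onz(K,P,c,.09)*1000)
E
```

```text
pen L 140 yaw 16.4 org [ 609.1 -155.7]
pen L 138 yaw 16.4 org [576.1  22.8]
[467.60565235  87.65694508   8.        ]
[ 455.53703424 -196.02219333    8.        ]
[ 721.26759689 -136.13661914    0.        ]
[717.51501667 -80.57163819   0.        ]
[ 733.05540464 -137.14307513   90.        ]
[715.20295125  12.5588089   90.        ]
```

>>> carry_out([
  [0.5, 4, 0.1, -0.3, -0.4],
  [0.5, 4, 0, 0, 0],
  [0.5, 4, 0, 0, 0],
  [0.5, 2.4, 0, 0, 0],
  [0.5, 1, 0, 0, 0],
  [0.5, 0, 0, 0, 0],
  [1, 0, 0, 0, 0],
  [1, 0, 0, 0, 0],
  [1, 0, 0, 0, 0],
  [1, 0, 0, 0, 0],
  [1, 0, 0, 0, 0],
  [1, 0, 0, 0, 0],
])

```text
time: 3.35
tool_pos: [0.6107, -0.1545, 0.0074]
ee_rot: [2.507, 1.569, -0.349]
wrist_force: [-0.2, -0.5, 2.6]
width: 0.0132
```

```bash
python3 plan.py 625 -50 60 2
```

```text
[ 610.7 -154.5    7.4] psi 16.4 w 0.013175219639200788 F [-0.2 -0.5  2.6] t 3.35 j [-0.34  0.37  1.43 -0.    1.34  0.95]
turn 14.4  tx -5.26 ty -10.39 tz -1.79
```

>>> carry_out([
  [1, -1, 0, 0, 0],
  [1, -2, 0, 0, 0],
  [1, -2, 0, 0, 0],
  [1, -1, 0, 0, 0],
  [1, 0, 0, 0, 7.2],
  [1, 0, 0, 0, 7.2],
  [1, 0, -3, 0, 0],
  [1, 0, -3, 0, 0],
  [1, 0, -3, 0, 0],
  [1, 0, -1.4, 0, 0],
  [1, 0, 0, 0, 0],
])

```text
time: 4.45
tool_pos: [0.6064, -0.0489, 0.0663]
ee_rot: [0.119, 1.57, -2.985]
wrist_force: [0.1, 0.1, -0.1]
width: 0.0133
```

```bash
python3 plan.py; python3 plan.py 630 -50 60 2; python3 w.py w2.png
```

```text
[606.4 -48.9  66.3] psi 2.1 w 0.013281086383478965 F [ 0.1  0.1 -0.1] t 4.45 j [-0.17  0.28  1.43 -0.    1.44  1.36]
[606.4 -48.9  66.3] psi 2.1 w 0.013281086383478965 F [ 0.1  0.1 -0.1] t 4.45 j [-0.17  0.28  1.43 -0.    1.44  1.36]
turn 0.1  tx 0.63 ty 0.19 tz -2.35
[[371.8, 0.0, 323.9], [0.0, 371.8, 231.1], [0.0, 0.0, 1.0]] [[0.037, 0.958, 0.283, 0.69], [-0.999, 0.035, 0.011, -0.047], [0.001, -0.283, 0.959, 0.246], [0.0, 0.0, 0.0, 1.0]]
```

View pics/w2.png

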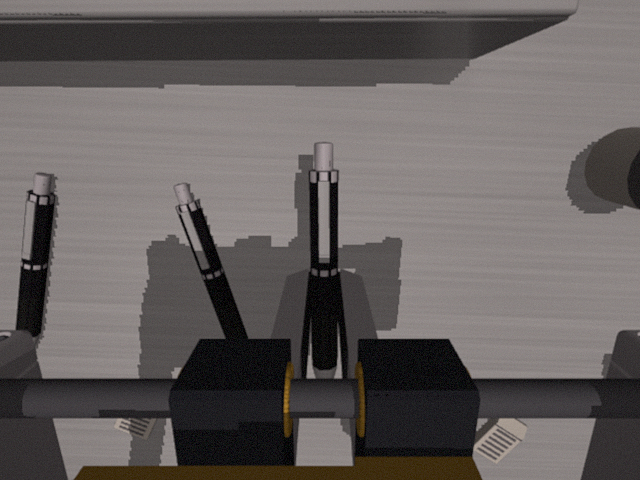

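Pen C is held straight, with its button at (323,143) and a gap to the upstand of about 4 cm. Advance, then push in small steps.

>>> carry_out([
  [1, 0, 0, -1.5, 0],
  [1, 0, 0, -1.5, 0],
  [1, 0, 0, -0.3, 0],
  [1, 0, 0, -0.3, 0],
  [1, 0, 0, 0, 0],
])

```text
time: 5.0
tool_pos: [0.6424, -0.0501, 0.0662]
ee_rot: [0.469, 1.57, -2.639]
wrist_force: [-0.4, 0.0, -0.9]
width: 0.0131
```

>>> carry_out([
  [1, 0, 0, -0.3, 0],
  [1, 0, 0, -0.2, 0],
  [1, 0, 0, 0, 0],
])

```text
time: 5.3
tool_pos: [0.6477, -0.049, 0.0666]
ee_rot: [2.584, 1.571, -0.523]
wrist_force: [0.2, 0.4, -0.3]
width: 0.0129
```

>>> carry_out([
  [1, 0, 0, -0.2, 0],
  [1, 0, 0, -0.2, 0],
  [1, 0, 0, 0, 0],
])

```text
time: 5.6
tool_pos: [0.6518, -0.0488, 0.0664]
ee_rot: [0.921, 1.571, -2.186]
wrist_force: [-0.3, 0.1, -0.4]
width: 0.0127
```

>>> carry_out([
  [1, 0, 0, -0.2, 0],
  [1, 0, 0, -0.1, 0],
  [1, 0, 0, 0, 0],
])

```text
time: 5.9
tool_pos: [0.6537, -0.0488, 0.0659]
ee_rot: [-0.061, 1.568, 3.115]
wrist_force: [-3.1, -0.2, 0.5]
width: 0.0132
```

>>> carry_out([
  [1, 0, 0, -0.2, 0],
  [1, 0, 0, -0.1, 0],
  [1, 0, 0, 0, 0],
])

```text
time: 6.2
tool_pos: [0.6576, -0.0487, 0.0663]
ee_rot: [0.055, 1.57, -3.053]
wrist_force: [-2.8, -0.6, -0.8]
width: 0.0128
```

>>> carry_out([
  [1, 0, 0, -0.2, 0],
  [1, 0, 0, -0.1, 0],
  [1, 0, 0, 0, 0],
])

```text
time: 6.5
tool_pos: [0.659, -0.0486, 0.0658]
ee_rot: [-0.034, 1.566, 3.141]
wrist_force: [-7.4, -0.9, -0.0]
width: 0.013
```

>>> carry_out([
  [1, 0, 0, -0.1, 0],
  [1, 0, 0, 0, 0],
])

```text
time: 6.7
tool_pos: [0.659, -0.0486, 0.0654]
ee_rot: [-0.042, 1.564, 3.134]
wrist_force: [-8.7, -0.4, -0.2]
width: 0.0131
```

>>> carry_out([
  [1, 0, 0, -0.1, 0],
  [1, 0, 0, 0, 0],
])

```text
time: 6.9
tool_pos: [0.6591, -0.0486, 0.0651]
ee_rot: [-0.045, 1.562, 3.131]
wrist_force: [-10.9, -0.3, 2.2]
width: 0.0128
```

Hard stop reached: the force rises while the position stalls. Back off, lift and carry the pen to the rest.

>>> carry_out([
  [1, 0, 0, 1, 0],
  [1, 0, 0, 3, 0],
  [1, -2, 0, 3, 0],
  [1, -3, 0, 1, -3],
  [1, 0, 0, 0, 0],
])

```text
time: 7.4
tool_pos: [0.5861, -0.0518, 0.1228]
ee_rot: [2.902, 1.557, -0.152]
wrist_force: [0.9, -0.4, -0.2]
width: 0.0132
```

```bash
python3 plan.py 532 406 115 5
```

```text
[586.1 -51.8 122.8] psi 5.0 w 0.013242161436816391 F [ 0.9 -0.4 -0.2] t 7.4 j [-0.18  0.19  1.42  0.    1.52  1.3 ]
turn -0.0  tx 0.78 ty -46.08 tz 1.40
```

>>> carry_out([
  [1, 0, -3.84, 0.12, 0],
  [1, 0, -3.84, 0.12, 0],
  [1, 0, -3.84, 0.12, 0],
  [1, 0, -3.84, 0.12, 0],
  [1, 0, -3.84, 0.12, 0],
  [1, 0, -3.84, 0.12, 0],
  [1, 0, -3.84, 0.12, 0],
  [1, 0, -3.84, 0.12, 0],
  [1, 0, -3.84, 0.12, 0],
  [1, 0, -3.84, 0.12, 0],
  [1, 0, -3.84, 0.12, 0],
  [1, 0, -3.84, 0.12, 0],
  [1, 0, 0, 0, 0],
  [1, 0, 0, 0, 0],
])

```text
time: 8.8
tool_pos: [0.5289, 0.4079, 0.1157]
ee_rot: [-2.952, 1.569, 0.278]
wrist_force: [0.4, -0.5, -0.6]
width: 0.0132
```

```bash
python3 plan.py 532 406 60 5; python3 w.py w3.png
```

```text
[528.9 407.9 115.7] psi 5.0 w 0.01316318425259561 F [ 0.4 -0.5 -0.6] t 8.8 j [ 0.57  0.38  1.2  -0.    1.56  2.06]
turn 0.0  tx 5.57 ty 0.21 tz -0.29
[[371.8, 0.0, 323.9], [0.0, 371.8, 231.1], [0.0, 0.0, 1.0]] [[0.088, 0.956, 0.28, 0.612], [-0.996, 0.084, 0.025, 0.414], [0.0, -0.281, 0.96, 0.295], [0.0, 0.0, 0.0, 1.0]]
```

View pics/w3.png

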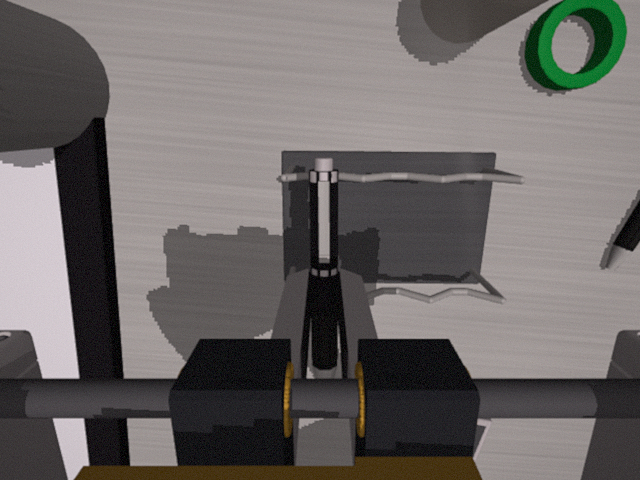

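The wires run along image rows, with the far wire from (283,179) to (520,180) and the plate's far corners at (282,152) and (495,153).

Run:
```python
from wp import *
im,K,P=setup()
print("plate",[ (onz(K,P,c,.005)[:2]*1000).round(0).tolist() for c in((282,152),(495,153),(483,281))])
for z in(.055,.062): print("wire",[ (onz(K,P,c,z)[:2]*1000).round(0).tolist() for c in((283,179),(520,180),(501,299),(396,176),(475,181),(436,182),(430,298),(372,300))])
```

```text
plate [[587.0, 442.0], [600.0, 279.0], [495.0, 267.0]]
wire [[574.0, 436.0], [587.0, 282.0], [502.0, 276.0], [582.0, 363.0], [584.0, 311.0], [581.0, 337.0], [499.0, 327.0], [493.0, 368.0]]
wire [[575.0, 435.0], [588.0, 286.0], [505.0, 280.0], [583.0, 364.0], [584.0, 314.0], [582.0, 339.0], [502.0, 329.0], [497.0, 369.0]]
```

>>> carry_out([
  [1, 2, 0.1, -0.8, 0],
  [1, 2, 0, 0, 0],
  [1, 1, 0, 0, 0],
  [1, 0.3, 0, 0, 0],
  [1, 0.2, 0, 0, 0],
  [1, 0, 0, 0, 0],
])

```text
time: 9.5
tool_pos: [0.5371, 0.4063, 0.0623]
ee_rot: [-2.715, 1.569, 0.513]
wrist_force: [0.3, 0.6, 0.3]
width: 0.0132
```

>>> carry_out([
  [1, 0.2, 0, 0, 0],
  [1, 0.1, 0, 0, 0],
  [1, 0, 0, 0, 0],
])

```text
time: 9.8
tool_pos: [0.5366, 0.4064, 0.0587]
ee_rot: [-2.808, 1.57, 0.421]
wrist_force: [0.5, -0.5, -1.5]
width: 0.0133
```

>>> carry_out([
  [1, 0.2, 0, 0, 0],
  [1, 0.1, 0, 0, 0],
  [1, 0, 0, 0, 0],
])

```text
time: 10.1
tool_pos: [0.5366, 0.4064, 0.0556]
ee_rot: [-2.32, 1.57, 0.908]
wrist_force: [-0.1, -0.2, -0.9]
width: 0.0131
```

>>> carry_out([
  [1, 0.2, 0, 0, 0],
  [1, 0, 0, 0, 0],
])

```text
time: 10.3
tool_pos: [0.5367, 0.4067, 0.0552]
ee_rot: [-2.451, 1.569, 0.777]
wrist_force: [-1.4, 0.2, 4.5]
width: 0.0129
```

>>> carry_out([
  [1, 0.2, 0, 0, 0],
  [1, 0, 0, 0, 0],
])

```text
time: 10.5
tool_pos: [0.5367, 0.4068, 0.0551]
ee_rot: [-2.543, 1.569, 0.685]
wrist_force: [-3.6, -1.2, 11.3]
width: 0.013
```

>>> carry_out([
  [1, -0.3, 0, 0, 0],
  [0.7, 0, 0, 0, 0],
  [0.7, 0, 0, 0, 0],
  [0.7, 0, 0, 0, 0],
  [0.7, -2, 0, 0, 0],
  [0.7, -4, 0, 0, 0],
  [0.7, -2, 0, 0, 0],
  [0.7, 0, 0, 0, 0],
])

```text
time: 11.3
tool_pos: [0.5386, 0.4075, 0.1389]
ee_rot: [-2.686, 1.563, 0.542]
wrist_force: [0.5, 0.7, 0.9]
width: 0.0283
```

```bash
python3 plan.py 575 148 140 -15; python3 w.py w4.png; python3 m.py c2.png
```

```text
[538.6 407.5 138.9] psi 5.0 w 0.02827110862408828 F [0.5 0.7 0.9] t 11.3 j [ 0.56  0.38  1.15 -0.    1.6   2.05]
turn 20.0  tx -0.11 ty 24.12 tz -10.24
[[371.8, 0.0, 323.9], [0.0, 371.8, 231.1], [0.0, 0.0, 1.0]] [[0.086, 0.958, 0.275, 0.62], [-0.996, 0.084, 0.021, 0.412], [-0.003, -0.275, 0.961, 0.319], [0.0, 0.0, 0.0, 1.0]]
dark [[309. 226.]] 581 26 98 12 ang 16.9
dark [[260. 225.]] 584 149 13 100 ang -16.5
bench [138. 141. 139.]
```

View pics/w4.png

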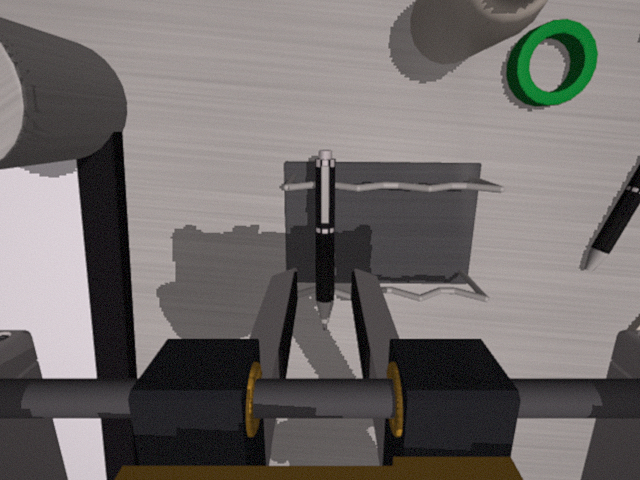

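Pen C lies across both wires with its button in. Next is pen A at (577,149), yaw −15.5.

>>> carry_out([
  [0.5, 0, 3.5, 0, 0],
  [0.5, 0, 3.5, 0, 0],
  [0.5, 0, 3.5, 0, 0],
  [0.5, 0, 3.5, 0, 0],
  [0.5, 0, 3.5, 0, 0],
  [0.5, 0, 3.5, 0, 0],
  [0.5, 0, 3, 0, 6.9],
  [0.5, 0, 2, 0, 6.8],
  [0.5, 0, 0, 0, 6.8],
  [0.5, 0, 0, 0, 0],
])

```text
time: 12.4
tool_pos: [0.5552, 0.1461, 0.1315]
ee_rot: [0.436, 1.566, -2.978]
wrist_force: [-0.2, -0.1, -0.8]
width: 0.0468
```

```bash
python3 plan.py 577 149 4 -15.5; python3 w.py w5.png
```

```text
[555.2 146.1 131.5] psi -15.6 w 0.04676011634578305 F [-0.2 -0.1 -0.8] t 12.4 j [ 0.16  0.17  1.43 -0.    1.55  2.  ]
turn -0.1  tx 12.75 ty -0.86 tz -2.02
[[371.8, 0.0, 323.9], [0.0, 371.8, 231.1], [0.0, 0.0, 1.0]] [[-0.269, 0.922, 0.277, 0.636], [-0.963, -0.259, -0.074, 0.123], [0.003, -0.287, 0.958, 0.311], [0.0, 0.0, 0.0, 1.0]]
```

View pics/w5.png

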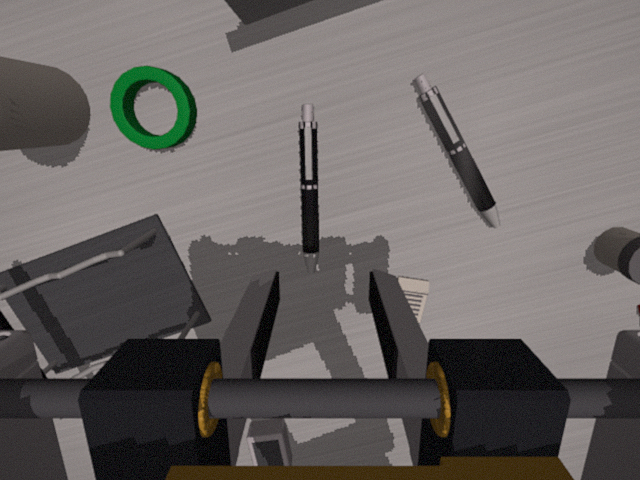

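Pen A runs from (307,104) to (313,272), consistent with the planned shift.

>>> carry_out([
  [0.5, 4, -0.9, -2.1, 0],
  [0.5, 4, 0, 0, 0],
  [0.5, 3, 0, 0, 0],
  [0.5, 1.2, 0, 0, 0],
  [0.5, 0.5, 0, 0, 0],
  [1, 0, 0, 0, 0],
  [1, 0, 0, 0, 0],
  [1, 0, 0, 0, 0],
  [1, 0, 0, 0, 0],
  [1, 0, 0, 0, 0],
])

```text
time: 13.45
tool_pos: [0.5801, 0.1503, 0.0087]
ee_rot: [-2.72, 1.569, 0.15]
wrist_force: [0.3, 0.7, 2.3]
width: 0.0128
```

>>> carry_out([
  [1, -1, 0, 0, 0],
  [1, -2, 0, 0, 0],
  [1, -2, 0, 0, 0],
  [1, -1, 0, 0, 0],
  [1, 0, 0, 0, -6],
  [1, 0, 0, 0, -6],
  [1, 0, 0, 0, -5.6],
  [1, 0, 3, 0, 0],
  [1, 0, 3, 0, 0],
  [1, 0, 3, 0, 0],
  [1, 0, 0, 0, 0],
])

```text
time: 14.55
tool_pos: [0.5825, 0.057, 0.0675]
ee_rot: [1.395, 1.569, -1.714]
wrist_force: [0.3, 0.9, -0.5]
width: 0.0128
```

```bash
python3 plan.py 640 50 60 2
```

```text
[582.5  57.   67.5] psi 1.8 w 0.012752969748814388 F [ 0.3  0.9 -0.5] t 14.55 j [ 0.    0.23  1.48 -0.    1.43  1.54]
turn -0.2  tx 0.75 ty 0.90 tz -5.72
```

>>> carry_out([
  [1, 0, 0, -2, 0],
  [1, 0, 0, -2, 0],
  [1, 0, 0, -1, 0],
  [1, 0, 0, -0.4, 0],
  [1, 0, 0, -0.2, 0],
  [1, 0, 0, 0, 0],
])

```text
time: 15.15
tool_pos: [0.638, 0.0627, 0.0673]
ee_rot: [-0.047, 1.57, 3.131]
wrist_force: [0.5, -0.4, -0.3]
width: 0.0128
```

>>> carry_out([
  [1, 0, 0, -0.2, 0],
  [1, 0, 0, -0.2, 0],
  [1, 0, 0, 0, 0],
])

```text
time: 15.45
tool_pos: [0.6425, 0.0625, 0.0676]
ee_rot: [2.801, 1.571, -0.305]
wrist_force: [-0.1, -0.2, -1.2]
width: 0.0129
```

>>> carry_out([
  [1, 0, 0, -0.2, 0],
  [1, 0, 0, -0.2, 0],
  [1, 0, 0, 0, 0],
])

```text
time: 15.75
tool_pos: [0.6467, 0.0625, 0.0674]
ee_rot: [2.387, 1.571, -0.719]
wrist_force: [-0.4, 0.4, -0.3]
width: 0.0127
```

>>> carry_out([
  [1, 0, 0, -0.2, 0],
  [1, 0, 0, -0.2, 0],
  [1, 0, 0, 0, 0],
])

```text
time: 16.05
tool_pos: [0.6493, 0.0627, 0.0667]
ee_rot: [0.022, 1.567, -3.084]
wrist_force: [-3.3, -0.1, 0.2]
width: 0.0127
```

>>> carry_out([
  [1, 0, 0, -0.2, 0],
  [1, 0, 0, -0.2, 0],
  [1, 0, 0, 0, 0],
])

```text
time: 16.35
tool_pos: [0.6544, 0.0629, 0.0673]
ee_rot: [0.127, 1.57, -2.979]
wrist_force: [-4.1, -0.7, 0.4]
width: 0.0127
```

>>> carry_out([
  [1, 0, 0, -0.2, 0],
  [1, 0, 0, -0.1, 0],
  [1, 0, 0, 0, 0],
])

```text
time: 16.65
tool_pos: [0.655, 0.0629, 0.0664]
ee_rot: [0.01, 1.564, -3.095]
wrist_force: [-9.3, -1.4, 0.3]
width: 0.0125
```

>>> carry_out([
  [1, 0, 0, -0.1, 0],
  [1, 0, 0, -0.1, 0],
  [1, 0, 0, 0, 0],
])

```text
time: 16.95
tool_pos: [0.6551, 0.063, 0.0658]
ee_rot: [0.006, 1.56, -3.099]
wrist_force: [-13.1, -0.3, 1.0]
width: 0.0127
```

>>> carry_out([
  [1, 0, 0, 1, 0],
  [1, 0, 0, 3, 0],
  [1, -2, 0, 3, 0],
  [1, -3, 0, 1, -3],
  [1, 0, 0, 0, 0],
])

```text
time: 17.45
tool_pos: [0.5829, 0.0603, 0.1238]
ee_rot: [3.065, 1.556, 0.012]
wrist_force: [0.9, 0.2, 0.5]
width: 0.0129
```

```bash
python3 plan.py 541 357 115 5
```

```text
[582.9  60.3 123.8] psi 5.1 w 0.01289041873224188 F [0.9 0.2 0.5] t 17.45 j [0.01 0.19 1.42 0.   1.52 1.49]
turn 0.1  tx 0.88 ty -29.92 tz 1.59
```

>>> carry_out([
  [1, 0, -3.74, 0.2, 0],
  [1, 0, -3.74, 0.2, 0],
  [1, 0, -3.74, 0.2, 0],
  [1, 0, -3.74, 0.2, 0],
  [1, 0, -3.74, 0.2, 0],
  [1, 0, -3.74, 0.2, 0],
  [1, 0, -3.74, 0.2, 0],
  [1, 0, -3.74, 0.2, 0],
  [1, 0, 0, 0, 0],
  [1, 0, 0, 0, 0],
])

```text
time: 18.45
tool_pos: [0.5378, 0.3578, 0.1168]
ee_rot: [3.13, 1.569, 0.078]
wrist_force: [0.1, -0.6, -0.4]
width: 0.0126
```

```bash
python3 plan.py 541 357 60 5
```

```text
[537.8 357.8 116.8] psi 5.1 w 0.012638823286337435 F [ 0.1 -0.6 -0.4] t 18.45 j [ 0.5   0.33  1.26 -0.    1.55  1.98]
turn 0.1  tx 5.68 ty 0.11 tz -0.31
```

>>> carry_out([
  [1, 2, 0.1, -0.3, 0],
  [1, 2, 0, 0, 0],
  [1, 1, 0, 0, 0],
  [1, 0.5, 0, 0, 0],
  [1, 0.2, 0, 0, 0],
  [1, 0, 0, 0, 0],
])

```text
time: 19.05
tool_pos: [0.5408, 0.3559, 0.061]
ee_rot: [-2.858, 1.57, 0.371]
wrist_force: [0.1, 0.3, 0.8]
width: 0.0128
```

>>> carry_out([
  [1, 0.2, 0, 0, 0],
  [1, 0.1, 0, 0, 0],
  [1, 0, 0, 0, 0],
])

```text
time: 19.35
tool_pos: [0.5403, 0.3562, 0.0577]
ee_rot: [-2.91, 1.57, 0.32]
wrist_force: [-1.0, -0.4, -1.4]
width: 0.0128
```

>>> carry_out([
  [1, 0.2, 0, 0, 0],
  [1, 0, 0, 0, 0],
])

```text
time: 19.55
tool_pos: [0.5405, 0.3566, 0.0566]
ee_rot: [-2.446, 1.569, 0.784]
wrist_force: [-0.5, 0.0, 3.2]
width: 0.0124
```

>>> carry_out([
  [0.7, 0, 0, 0, 0],
  [0.7, 0, 0, 0, 0],
  [0.7, 0, 0, 0, 0],
  [0.7, -2, 0, 0, 0],
  [0.7, -4, 0, 0, 0],
  [0.7, -2.5, 0, 0, 0],
  [0.7, 0, 0, 0, 0],
])

```text
time: 20.25
tool_pos: [0.5427, 0.3573, 0.1458]
ee_rot: [-2.755, 1.561, 0.475]
wrist_force: [-0.6, -0.1, 0.1]
width: 0.0287
```

```bash
python3 m.py c3.png; python3 plan.py 577 23 140 16.4;python3 w.py w6.png
```

```text
dark [[309. 226.]] 581 26 98 12 ang 16.9
bench [141. 143. 141.]
[541.4 356.6 142.7] psi 5.1 w 0.028519025915323692 F [0.2 0.2 0.6] t 20.3 j [ 0.5   0.32  1.22 -0.    1.6   1.98]
turn -11.3  tx 0.27 ty 33.01 tz 6.01
[[371.8, 0.0, 323.9], [0.0, 371.8, 231.1], [0.0, 0.0, 1.0]] [[0.088, 0.957, 0.277, 0.624], [-0.996, 0.085, 0.023, 0.362], [-0.001, -0.278, 0.961, 0.323], [0.0, 0.0, 0.0, 1.0]]
```

View pics/w6.png

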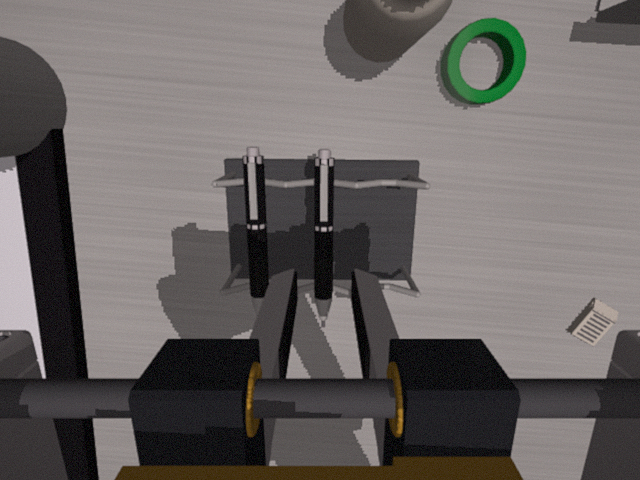

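Both pens rest correctly, at columns 256 and 324. Pen B has not moved since the start, so it is next.

>>> carry_out([
  [0.5, 0, 0, 0, -5.7],
  [0.5, 0, 0, 0, -5.6],
  [0.5, 0, 3.67, 0.67, 0],
  [0.5, 0, 3.67, 0.67, 0],
  [0.5, 0, 3.67, 0.67, 0],
  [0.5, 0, 3.67, 0.67, 0],
  [0.5, 0, 3.67, 0.67, 0],
  [0.5, 0, 3.67, 0.67, 0],
  [0.5, 0, 3.67, 0.67, 0],
  [0.5, 0, 3.67, 0.67, 0],
  [0.5, 0, 3.67, 0.67, 0],
  [0.5, 0, 0, 0, 0],
  [0.5, 0, 0, 0, 0],
])

```text
time: 21.65
tool_pos: [0.5742, 0.0216, 0.1379]
ee_rot: [-0.453, 1.566, 2.972]
wrist_force: [-0.5, 0.1, 0.3]
width: 0.0472
```

```bash
python3 plan.py 577 23 4 16.4
python3 - <<'E'
from wp import *
im,K,P=setup()
g=im.max(2); roi=np.zeros_like(g); roi[60:300,270:380]=255
m=((g<45).astype(np.uint8)*255)&roi
n,l,st,ce=cv2.connectedComponentsWithStats(cv2.morphologyEx(m,cv2.MORPH_CLOSE,np.ones((7,7))))
for i in range(1,n):
    if st[i,4]>300: print(st[i],ce[i].round(),(onz(K,P,ce[i],.007)*1000).round(1))
E
```

```text
[574.2  21.6 137.9] psi 16.2 w 0.04720665008150392 F [-0.5  0.1  0.3] t 21.65 j [-0.06  0.17  1.42  0.    1.56  1.23]
turn -0.2  tx 13.39 ty -0.05 tz -0.31
[ 313  146   18  125 1580] [321. 216.] [577.9  23.3   7. ]
```

>>> carry_out([
  [0.5, 4, 0, -0.3, -0.2],
  [0.5, 4, 0, 0, 0],
  [0.5, 3.5, 0, 0, 0],
  [0.5, 1.4, 0, 0, 0],
  [0.5, 0.5, 0, 0, 0],
  [1, 0, 0, 0, 0],
  [1, 0, 0, 0, 0],
  [1, 0, 0, 0, 0],
  [1, 0, 0, 0, 0],
  [1, 0, 0, 0, 0],
])

```text
time: 22.7
tool_pos: [0.5792, 0.0229, 0.0078]
ee_rot: [2.819, 1.568, -0.033]
wrist_force: [0.5, -0.0, 3.3]
width: 0.0132
```

>>> carry_out([
  [1, -1, 0, 0, 0],
  [1, -2, 0, 0, 0],
  [1, -2, 0, 0, 0],
  [1, -1, 0, 0, 0],
  [1, 0, 0, 0, 7.2],
  [1, 0, 0, 0, 7.2],
  [1, 0, 0, 0, 0],
])

```text
time: 23.4
tool_pos: [0.5782, 0.0229, 0.0666]
ee_rot: [0.878, 1.571, -2.225]
wrist_force: [0.7, 0.5, 0.0]
width: 0.0129
```

```bash
python3 plan.py 640 23 60 2
```

```text
[578.2  22.9  66.6] psi 2.2 w 0.01285007330950598 F [0.7 0.5 0. ] t 23.4 j [-0.06  0.22  1.5  -0.    1.42  1.47]
turn 0.2  tx 0.66 ty 0.21 tz -6.18
```

Expected contact is at a TCP x of about 650.

>>> carry_out([
  [1, 0, 0, -2, 0],
  [1, 0, 0, -2, 0],
  [1, 0, 0, -1.5, 0],
  [1, 0, 0, -0.4, 0],
  [1, 0, 0, -0.2, 0],
  [1, 0, 0, 0, 0],
])

```text
time: 24.0
tool_pos: [0.6388, 0.0253, 0.0662]
ee_rot: [0.046, 1.57, -3.057]
wrist_force: [-0.8, -0.9, -0.0]
width: 0.0132
```

>>> carry_out([
  [1, 0, 0, -0.2, 0],
  [1, 0, 0, -0.2, 0],
  [1, 0, 0, 0, 0],
])

```text
time: 24.3
tool_pos: [0.6433, 0.0254, 0.0667]
ee_rot: [2.759, 1.57, -0.344]
wrist_force: [1.0, -0.3, -0.2]
width: 0.013
```

>>> carry_out([
  [1, 0, 0, -0.2, 0],
  [1, 0, 0, -0.2, 0],
  [1, 0, 0, 0, 0],
])

```text
time: 24.6
tool_pos: [0.6475, 0.0256, 0.0665]
ee_rot: [2.743, 1.571, -0.361]
wrist_force: [-0.2, 0.4, -0.0]
width: 0.0129
```

>>> carry_out([
  [1, 0, 0, -0.2, 0],
  [1, 0, 0, -0.2, 0],
  [1, 0, 0, 0, 0],
])

```text
time: 24.9
tool_pos: [0.6505, 0.0257, 0.066]
ee_rot: [0.005, 1.568, -3.099]
wrist_force: [-3.1, 0.7, -0.6]
width: 0.0129
```

>>> carry_out([
  [1, 0, 0, -0.2, 0],
  [1, 0, 0, -0.2, 0],
  [1, 0, 0, 0, 0],
])

```text
time: 25.2
tool_pos: [0.6549, 0.0259, 0.0661]
ee_rot: [0.036, 1.569, -3.068]
wrist_force: [-4.2, -0.2, 0.5]
width: 0.0129
```

>>> carry_out([
  [1, 0, 0, -0.2, 0],
  [1, 0, 0, -0.1, 0],
  [1, 0, 0, 0, 0],
])

```text
time: 25.5
tool_pos: [0.6575, 0.026, 0.0661]
ee_rot: [-0.008, 1.569, -3.111]
wrist_force: [-5.4, -0.7, 0.7]
width: 0.0131
```

>>> carry_out([
  [1, 0, 0, -0.1, 0],
  [1, 0, 0, -0.1, 0],
  [1, 0, 0, 0, 0],
])

```text
time: 25.8
tool_pos: [0.6576, 0.026, 0.0654]
ee_rot: [-0.01, 1.564, -3.114]
wrist_force: [-8.9, -0.2, 0.7]
width: 0.0125
```

>>> carry_out([
  [1, 0, 0, -0.1, 0],
  [1, 0, 0, -0.1, 0],
  [1, 0, 0, 0, 0],
])

```text
time: 26.1
tool_pos: [0.6577, 0.0261, 0.0647]
ee_rot: [-0.015, 1.559, -3.118]
wrist_force: [-13.3, -0.2, 0.7]
width: 0.0133
```

>>> carry_out([
  [1, 0, 0, 1, 0],
  [1, 0, 0, 3, 0],
  [1, -2, 0, 3, 0],
  [1, -3, 0, 1, -3],
  [1, 0, 0, 0, 0],
])

```text
time: 26.6
tool_pos: [0.5858, 0.0231, 0.1228]
ee_rot: [3.01, 1.556, -0.041]
wrist_force: [0.7, -0.1, -0.0]
width: 0.0127
```

```bash
python3 plan.py 545 307 115 5
```

```text
[585.8  23.1 122.8] psi 5.2 w 0.012734826764630046 F [ 0.7 -0.1 -0. ] t 26.6 j [-0.06  0.19  1.42  0.    1.52  1.42]
turn 0.2  tx 0.78 ty -28.64 tz 1.59
```

>>> carry_out([
  [1, 0, -3.58, 0.2, 0.2],
  [1, 0, -3.58, 0.2, 0],
  [1, 0, -3.58, 0.2, 0],
  [1, 0, -3.58, 0.2, 0],
  [1, 0, -3.58, 0.2, 0],
  [1, 0, -3.58, 0.2, 0],
  [1, 0, -3.58, 0.2, 0],
  [1, 0, -3.58, 0.2, 0],
  [1, 0, 0, 0, 0],
  [1, 0, 0, 0, 0],
])

```text
time: 27.6
tool_pos: [0.5422, 0.3081, 0.116]
ee_rot: [-3.105, 1.569, 0.124]
wrist_force: [0.6, -0.3, -0.4]
width: 0.0127
```

```bash
python3 plan.py 545 307 60 5
```

```text
[542.2 308.1 116. ] psi 5.0 w 0.012742919704838629 F [ 0.6 -0.3 -0.4] t 27.6 j [ 0.43  0.28  1.32 -0.    1.54  1.91]
turn 0.0  tx 5.60 ty 0.14 tz -0.27
```

>>> carry_out([
  [1, 2, 0.1, -0.3, 0],
  [1, 2, 0, 0, 0],
  [1, 1, 0, 0, 0],
  [1, 0.5, 0, 0, 0],
  [1, 0.2, 0, 0, 0],
  [1, 0, 0, 0, 0],
])

```text
time: 28.2
tool_pos: [0.5451, 0.3062, 0.06]
ee_rot: [-2.921, 1.57, 0.307]
wrist_force: [0.8, -0.0, 0.4]
width: 0.0127
```

>>> carry_out([
  [1, 0.2, 0, 0, 0],
  [1, 0.1, 0, 0, 0],
  [1, 0, 0, 0, 0],
])

```text
time: 28.5
tool_pos: [0.5447, 0.3064, 0.0568]
ee_rot: [-2.945, 1.57, 0.283]
wrist_force: [-0.5, -0.1, -0.2]
width: 0.0127
```

>>> carry_out([
  [1, 0.2, 0, 0, 0],
  [1, 0, 0, 0, 0],
])

```text
time: 28.7
tool_pos: [0.5449, 0.3069, 0.0557]
ee_rot: [-2.569, 1.569, 0.659]
wrist_force: [-1.1, -0.3, 2.6]
width: 0.013
```

>>> carry_out([
  [0.7, 0, 0, 0, 0],
  [0.7, 0, 0, 0, 0],
  [0.7, 0, 0, 0, 0],
  [0.7, -2, 0, 0, 0],
  [0.7, -4, 0, 0, 0],
  [0.7, -3, 0, 0, 0],
  [0.7, 0, 0, 0, 0],
])

```text
time: 29.4
tool_pos: [0.5474, 0.3075, 0.1505]
ee_rot: [-2.824, 1.56, 0.404]
wrist_force: [-0.0, 0.0, 0.7]
width: 0.0282
```

```bash
python3 plan.py 420 88 145 5
```

```text
[547.4 307.5 150.5] psi 5.0 w 0.02822945547696603 F [-0.   0.   0.7] t 29.4 j [ 0.42  0.27  1.27 -0.    1.59  1.91]
turn -0.0  tx 0.55 ty 20.76 tz 14.60
```

>>> carry_out([
  [0.5, 0, 2.97, 2.09, 0],
  [0.5, 0, 2.97, 2.09, 0],
  [0.5, 0, 2.97, 2.09, 0],
  [0.5, 0, 2.97, 2.09, 0],
  [0.5, 0, 2.97, 2.09, 0],
  [0.5, 0, 2.97, 2.09, 0],
  [0.5, 0, 2.97, 2.09, 0],
  [0.5, 0, 0, 0, 0],
  [0.5, 0, 0, 0, 0],
])

```text
time: 30.3
tool_pos: [0.4163, 0.0863, 0.1435]
ee_rot: [-0.486, 1.57, 2.741]
wrist_force: [0.5, -0.2, 0.3]
width: 0.0472
```

```bash
python3 plan.py; python3 w.py w7.png; python3 m.py c4.png
```

```text
[416.3  86.3 143.5] psi 4.9 w 0.04718920729029882 F [ 0.5 -0.2  0.3] t 30.3 j [ 0.07 -0.18  1.75  0.    1.57  1.56]
[[371.8, 0.0, 323.9], [0.0, 371.8, 231.1], [0.0, 0.0, 1.0]] [[0.085, 0.956, 0.282, 0.499], [-0.996, 0.081, 0.024, 0.092], [0.0, -0.283, 0.959, 0.323], [0.0, 0.0, 0.0, 1.0]]
dark [[267. 260.]] 505 133 152 17 ang -87.7
bench [65. 65. 41.]
white [[361. 278.]] ((444.9361572265625, -93.43463134765625), (293.1953430175781, 89.96366119384766), 89.11678314208984)
```

View pics/w7.png

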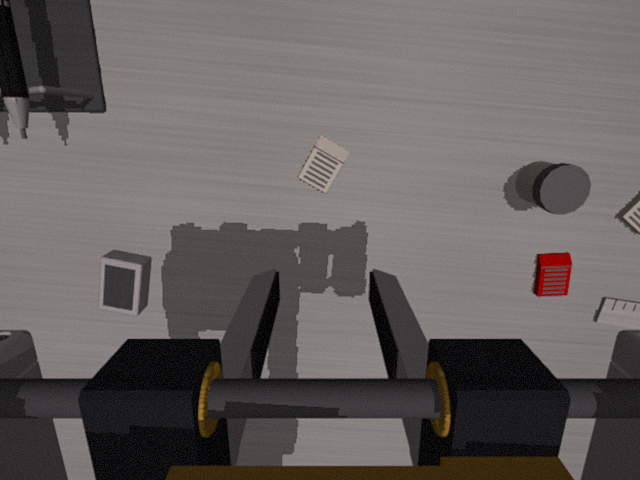

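View pics/c4.png

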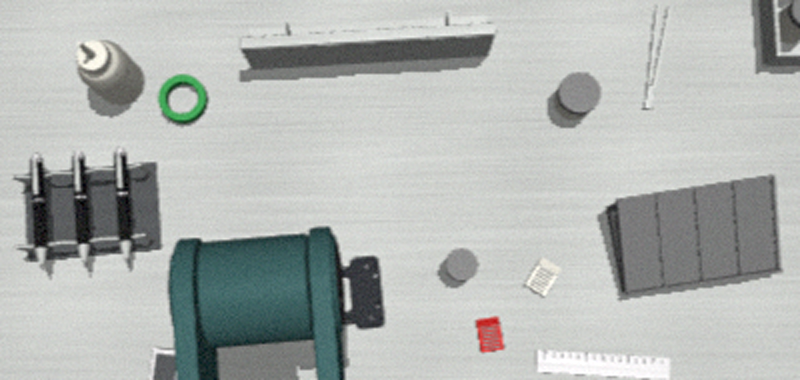

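All three pens are on the rest. Cassette 1 is at wrist (324,164) with its sloped end toward the upper right. Next I segment its outline.

```bash
cat > cs.py <<'E'
from wp import *
import sys
u,v=int(sys.argv[1]),int(sys.argv[2])
im,K,P=setup()
b=im.astype(int); sat=b[:,:,2]-b[:,:,0]  # warm white: red minus blue
r=45; win=(slice(v-r,v+r),slice(u-r,u+r))
print("sat bg",np.percentile(sat[win],[10,50,90]),"obj",sat[v-8:v+8,u-8:u+8].mean())
bg=np.median(sat[win]); m=np.zeros(sat.shape,np.uint8)
m[win]=(cv2.GaussianBlur(sat.astype(np.float32),(3,3),0)[win]>bg+8)*255
m=cv2.morphologyEx(m,cv2.MORPH_CLOSE,np.ones((7,7)))
c=max(cv2.findContours(m,cv2.RETR_EXTERNAL,cv2.CHAIN_APPROX_NONE)[0],key=cv2.contourArea)
pts=np.array([onz(K,P,p,.006)[:2]*1000 for p in c[:,0]],np.float32)
R=cv2.minAreaRect(pts); bx=cv2.boxPoints(R)
e=[bx[1]-bx[0],bx[2]-bx[1]]; e=max(e,key=np.linalg.norm)
print("rect",np.round(R[0],1),np.round(R[1],1),"long axis yaw %.1f"%((np.degrees(np.arctan2(e[1],e[0]))+90)%180-90))
E
python3 cs.py 324 164
```

```text
sat bg [ 6.  8. 18.] obj 13.81640625
rect [464.5  89.2] [27.4 39.7] long axis yaw -24.5
```

Outline 27.4 × 39.7 mm matches the cassette; centre (464.5, 89), yaw −24.5.

>>> carry_out([
  [0.5, 0, 0, 0, 7.4],
  [0.5, 0, 0, 0, 7.4],
  [0.5, 0, 0, 0, 7.4],
  [0.5, 0, 0, 0, 7.2],
  [0.5, 0, 0, 0, 0],
])

```text
time: 30.95
tool_pos: [0.4171, 0.0874, 0.1441]
ee_rot: [0.38, 1.57, 3.097]
wrist_force: [-0.2, -0.1, -0.7]
width: 0.0469
```

```bash
python3 plan.py 464.5 89.2 20 -24.5
```

```text
[417.1  87.4 144.1] psi -24.3 w 0.04688457594347796 F [-0.2 -0.1 -0.7] t 30.95 j [ 0.07 -0.17  1.74  0.    1.57  2.07]
turn 0.2  tx 12.41 ty -2.13 tz -4.24
```

>>> carry_out([
  [0.5, 0, -1.1, -2.1, 0.2],
  [0.5, 0, -1, -2.1, 0],
  [0.5, 4, 0, 0, 0],
  [0.5, 4, 0, 0, 0],
  [0.5, 3, 0, 0, 0],
  [0.5, 1.4, 0, 0, 0],
  [0.5, 0, 0, 0, 0],
  [0.5, 0, 0, 0, 0],
])

```text
time: 31.75
tool_pos: [0.4641, 0.0886, 0.0207]
ee_rot: [-2.717, 1.571, -0.003]
wrist_force: [-0.3, 0.4, 0.5]
width: 0.0469
```

>>> carry_out([
  [0.5, 0.8, 0, 0, 0],
  [0.5, 0.4, 0, 0, 0],
  [0.5, 0, 0, 0, 0],
  [0.5, 0, 0, 0, 0],
])

```text
time: 32.15
tool_pos: [0.4639, 0.0882, 0.0087]
ee_rot: [-2.795, 1.57, -0.083]
wrist_force: [0.1, 0.6, 0.1]
width: 0.0471
```

>>> carry_out([
  [0.5, 0.3, 0, 0, 0],
  [0.5, 0, 0, 0, 0],
  [0.5, 0, 0, 0, 0],
])

```text
time: 32.45
tool_pos: [0.4637, 0.0882, 0.0054]
ee_rot: [1.238, 1.571, -2.334]
wrist_force: [0.2, 0.1, 0.3]
width: 0.0471
```

>>> carry_out([
  [0.5, 0.3, 0, 0, 0],
  [0.5, 0, 0, 0, 0],
  [1, 0, 0, 0, 0],
  [1, 0, 0, 0, 0],
  [1, 0, 0, 0, 0],
  [1, 0, 0, 0, 0],
  [1, 0, 0, 0, 0],
])

```text
time: 33.15
tool_pos: [0.4638, 0.0882, 0.0025]
ee_rot: [-3.101, 1.571, -0.389]
wrist_force: [-0.6, 0.0, 0.5]
width: 0.0275
```

>>> carry_out([
  [1, -1, 0, 0, 0],
  [1, -2, 0, 0, 0],
  [1, -4, 0, 0, 0],
  [1, -4, 0, 0, 0],
  [1, -4, 0, 0, 0],
  [1, 0, 0, 0, 0],
  [1, 0, 0, 0, 0],
])

```text
time: 33.85
tool_pos: [0.4645, 0.0883, 0.1543]
ee_rot: [-2.673, 1.567, 0.038]
wrist_force: [-0.4, -0.7, -0.3]
width: 0.0276
```

```bash
python3 - <<'E'
import numpy as np
a=np.radians(7.7);X=np.array([np.cos(a),np.sin(a)]);Y=np.array([-np.sin(a),np.cos(a)])
for y in(-69,-23,23,69): print(y,(np.array([493,-377])+X*-25*np.cos(np.radians(20))+Y*y).round(0), "deck z",round(42-25*np.sin(np.radians(20)),1))
E
python3 plan.py 440 -90 150 7.7
```

```text
-69 [ 479. -449.] deck z 33.4
-23 [ 473. -403.] deck z 33.4
23 [ 467. -357.] deck z 33.4
69 [ 460. -312.] deck z 33.4
[464.5  88.3 154.3] psi -24.6 w 0.027556842311656567 F [-0.4 -0.7 -0.3] t 33.85 j [ 0.07 -0.07  1.63 -0.    1.58  2.07]
turn -32.3  tx 0.43 ty 17.34 tz 4.81
```

>>> carry_out([
  [1, 0, 0, 0, -8.1],
  [1, 0, 0, 0, -8.1],
  [1, 0, 0, 0, -8.1],
  [1, 0, 0, 0, -8],
  [1, 0, 0, 0, 0],
  [1, 0, 0, 0, 0],
])

```text
time: 34.45
tool_pos: [0.4628, 0.0881, 0.151]
ee_rot: [-0.015, 1.568, -3.026]
wrist_force: [-0.7, -0.2, -0.2]
width: 0.0277
```

```bash
python3 plan.py 473 -403 110 7.7
```

```text
[462.8  88.1 151. ] psi 7.5 w 0.027720758183819097 F [-0.7 -0.2 -0.2] t 34.45 j [ 0.07 -0.07  1.64 -0.    1.58  1.51]
turn -0.2  tx 4.10 ty 48.81 tz 5.57
```

>>> carry_out([
  [1, 0, 3.49, 0.4, 0],
  [1, 0, 3.49, 0.4, 0],
  [1, 0, 3.49, 0.4, 0],
  [1, 0, 3.49, 0.4, 0],
  [1, 0, 3.49, 0.4, 0],
  [1, 0, 3.49, 0.4, 0],
  [1, 0, 3.49, 0.4, 0],
  [1, 0, 3.49, 0.4, 0],
  [1, 0, 3.49, 0.4, 0],
  [1, 0, 3.49, 0.4, 0],
  [1, 0, 3.49, 0.4, 0],
  [1, 0, 3.49, 0.4, 0],
  [1, 0, 3.49, 0.4, 0],
  [1, 0, 3.49, 0.4, 0],
  [1, 0, 0, 0, -0.2],
  [1, 0, 0, 0, 0],
])

```text
time: 36.05
tool_pos: [0.4729, -0.4035, 0.1513]
ee_rot: [-1.134, 1.568, 2.142]
wrist_force: [0.5, 0.5, 0.8]
width: 0.0272
```

```bash
python3 plan.py 473 -403 60 7.7; python3 w.py w8.png
```

```text
[ 472.9 -403.5  151.3] psi 7.7 w 0.027182025744676378 F [0.5 0.5 0.8] t 36.05 j [-0.8   0.26  1.27  0.    1.61  0.64]
turn 0.0  tx 9.13 ty -0.05 tz -0.02
[[371.8, 0.0, 323.9], [0.0, 371.8, 231.1], [0.0, 0.0, 1.0]] [[0.134, 0.95, 0.281, 0.556], [-0.991, 0.129, 0.036, -0.394], [-0.002, -0.284, 0.959, 0.331], [0.0, 0.0, 0.0, 1.0]]
```

View pics/w8.png

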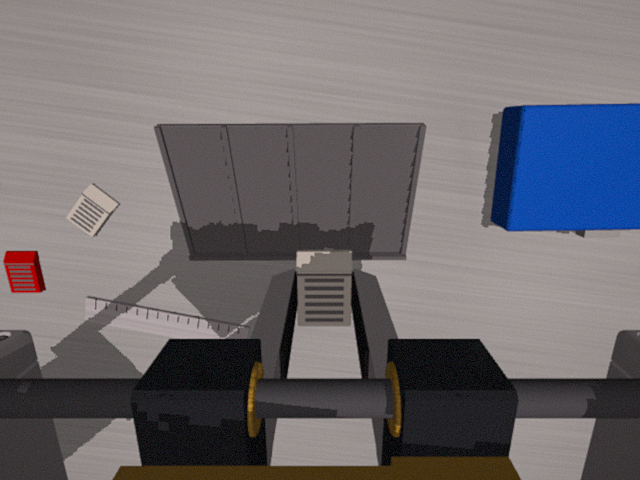

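The rack's far corners are at (157,125) and (424,125), the near corners at (190,257) and (405,257), and the cassette is held square. I check the rays.

```bash
python3 - <<'E'
from wp import *
im,K,P=setup()
q=[onz(K,P,c,z)[:2]*1000 for c,z in(((157,125),.064),((424,125),.064),((405,257),.026),((190,257),.026))]
print(np.round(q),np.mean(q,0).round(0)); print((onz(K,P,(324,290),.157)*1000).round(0))
l=[onz(K,P,c,.026)[:2]*1000 for c in((291,253),(353,253))]; print(np.round(l))
E
python3 cs.py 94 209
```

```text
[[ 538. -279.]
 [ 563. -462.]
 [ 453. -479.]
 [ 427. -292.]] [ 495. -378.]
[ 474. -404.  157.]
[[ 443. -379.]
 [ 450. -433.]]
sat bg [ 7.  9. 20.] obj 15.48828125
rect [ 451.8 -196.9] [28.6 43.1] long axis yaw -35.0
```

>>> carry_out([
  [1, 4, 0, -0.2, 0],
  [1, 3, 0, 0, 0],
  [1, 2, 0, 0, 0],
  [1, 1, 0, 0, 0],
  [1, 0.5, 0, 0, 0],
  [1, 0, 0, 0, 0],
])

```text
time: 36.8
tool_pos: [0.4756, -0.4029, 0.0479]
ee_rot: [2.172, 1.57, -0.831]
wrist_force: [-0.3, 0.3, 0.2]
width: 0.0273
```

>>> carry_out([
  [1, 0.2, 0, 0, 0],
  [1, 0, 0, 0, 0],
])

```text
time: 37.0
tool_pos: [0.476, -0.4037, 0.0468]
ee_rot: [2.208, 1.568, -0.797]
wrist_force: [-0.5, 0.0, -0.4]
width: 0.0275
```

>>> carry_out([
  [1, 0.2, 0, 0, 0],
  [1, 0, 0, 0, 0],
])

```text
time: 37.2
tool_pos: [0.4754, -0.4034, 0.0438]
ee_rot: [2.099, 1.57, -0.906]
wrist_force: [-0.2, -0.0, 0.3]
width: 0.0274
```

>>> carry_out([
  [1, 0.1, 0, 0, 0],
  [1, 0, 0, 0, 0],
  [0.6, 0, 0, 0, 0],
  [0.6, 0, 0, 0, 0],
  [0.6, 0, 0, 0, 0],
  [0.6, 0, 0, 0, 0],
  [0.6, -2, 0, 0, 0],
  [0.6, -4, 0, 0, 0],
  [0.6, -4, 0, 0, 0],
  [0.6, 0, 0, 0, 0],
])

```text
time: 38.2
tool_pos: [0.4781, -0.406, 0.1506]
ee_rot: [2.209, 1.557, -0.795]
wrist_force: [0.8, -1.0, 0.9]
width: 0.0378
```

```bash
python3 plan.py 400 -175 145 7.7; python3 w.py w9.png
```

```text
[ 478.1 -406.   150.6] psi 7.9 w 0.03778721279417284 F [ 0.8 -1.   0.9] t 38.2 j [-0.79  0.26  1.28 -0.    1.59  0.64]
turn 0.2  tx 0.56 ty -23.94 tz 4.65
[[371.8, 0.0, 323.9], [0.0, 371.8, 231.1], [0.0, 0.0, 1.0]] [[0.137, 0.953, 0.27, 0.559], [-0.991, 0.128, 0.049, -0.394], [0.012, -0.274, 0.962, 0.331], [0.0, 0.0, 0.0, 1.0]]
```

View pics/w9.png

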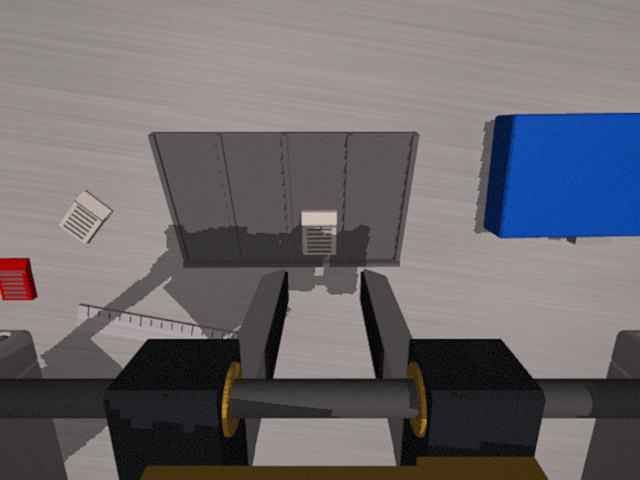

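Cassette 1 lies flat in its lane at (319,233). Next is cassette 2, near (452,−197).

>>> carry_out([
  [0.5, 0, -3.99, 0.9, 0],
  [0.5, 0, -3.99, 0.9, 0],
  [0.5, 0, -3.99, 0.9, 0],
  [0.5, 0, -3.99, 0.9, 0],
  [0.5, 0, -3.99, 0.9, 0],
  [0.5, 0, -3.99, 0.9, 0],
  [0.5, 0, 0, 0, 8.5],
  [0.5, 0, 0, 0, 8.5],
  [0.5, 0, 0, 0, 8.5],
  [0.5, 0, 0, 0, 8.5],
  [0.5, 0, 0, 0, 8.5],
  [0.5, 0, 0, 0, 0],
  [0.5, 0, 0, 0, 0],
])

```text
time: 39.55
tool_pos: [0.3885, -0.1731, 0.1413]
ee_rot: [0.061, 1.569, 2.601]
wrist_force: [-0.7, -0.1, -0.1]
width: 0.0473
```

```bash
python3 - <<'E'
from wp import *
im,K,P=setup(); print(proj(K,P,(.452,-.197,.008)))
E
python3 plan.py 452 -197 20 -35
```

```text
[302.83419903 144.25395753]
[ 388.7 -173.2  141.6] psi -34.5 w 0.04691630420590405 F [-0.8 -1.1 -0.1] t 39.6 j [-0.55 -0.17  1.75 -0.    1.57  1.62]
turn 0.5  tx 12.16 ty -1.68 tz -6.56
```

```bash
python3 cs.py 303 144
```

```text
sat bg [ 5.  8. 19.] obj 13.4453125
rect [ 451.2 -196.7] [27.8 38.7] long axis yaw -34.5
```

>>> carry_out([
  [0.5, 0, -0.9, -3.3, 0],
  [0.5, 0, -0.8, -3.2, 0],
  [0.5, 4, 0, 0, 0],
  [0.5, 4, 0, 0, 0],
  [0.5, 3, 0, 0, 0],
  [0.5, 1.1, 0, 0, 0],
  [0.5, 0, 0, 0, 0],
  [0.5, 0, 0, 0, 0],
])

```text
time: 40.45
tool_pos: [0.4532, -0.197, 0.0229]
ee_rot: [-3.107, 1.568, -0.569]
wrist_force: [0.0, -0.2, 0.7]
width: 0.0471
```

```bash
python3 plan.py 451 -197 2.5 -34.5
```

```text
[ 453.2 -197.    22.9] psi -34.6 w 0.04712292998101486 F [ 0.  -0.2  0.7] t 40.45 j [-0.52  0.07  1.76 -0.    1.31  1.65]
turn -0.1  tx 2.04 ty 0.12 tz 0.19
```

>>> carry_out([
  [0.5, 1, 0.1, 0.2, 0],
  [0.5, 0.6, 0, 0, 0],
  [0.5, 0.4, 0, 0, 0],
  [0.5, 0, 0, 0, 0],
  [1, 0, 0, 0, 0],
  [1, 0, 0, 0, 0],
  [1, 0, 0, 0, 0],
  [1, 0, 0, 0, 0],
  [1, 0, 0, 0, 0],
])

```text
time: 41.35
tool_pos: [0.4503, -0.1963, 0.0018]
ee_rot: [3.069, 1.57, -0.677]
wrist_force: [0.2, 1.1, 0.8]
width: 0.0277
```

>>> carry_out([
  [1, -1, 0, 0, 0],
  [1, -2, 0, 0, 0],
  [1, -4, 0, 0, 0],
  [1, -4, 0, 0, 0],
  [1, -1, 0, 0, 0],
  [1, 0, 0, 0, -8.5],
  [1, 0, 0, 0, -8.5],
  [1, 0, 0, 0, -8.5],
  [1, 0, 0, 0, -8.5],
  [1, 0, 0, 0, -8.3],
  [1, 0, 0, 0, 0],
  [1, 0, 0, 0, 0],
])

```text
time: 42.55
tool_pos: [0.4497, -0.1959, 0.121]
ee_rot: [-0.562, 1.57, 2.71]
wrist_force: [-0.4, -0.3, 0.0]
width: 0.0272
```

```bash
python3 plan.py 463 -313 110 7.7
```

```text
[ 449.7 -195.9  121. ] psi 7.5 w 0.02715929621217362 F [-0.4 -0.3  0. ] t 42.55 j [-0.53 -0.01  1.64 -0.    1.51  0.91]
turn -0.2  tx 1.10 ty 11.78 tz 0.25
```

>>> carry_out([
  [1, 0, 3, 0.1, -0.2],
  [1, 0, 3, 0.1, 0],
  [1, 0, 3, 0, 0],
  [1, 0, 2.8, 0, 0],
  [1, 0, 0, 0, 0],
  [1, 0, 0, 0, 0],
])

```text
time: 43.15
tool_pos: [0.4638, -0.3132, 0.1209]
ee_rot: [-1.126, 1.569, 2.15]
wrist_force: [0.3, 0.3, -0.4]
width: 0.0275
```

```bash
python3 plan.py 463 -313 46 7.7
```

```text
[ 463.8 -313.2  120.9] psi 7.7 w 0.02748510789240604 F [ 0.3  0.3 -0.4] t 43.15 j [-0.7   0.14  1.48  0.    1.52  0.74]
turn 0.0  tx 7.49 ty -0.03 tz 0.07
```

>>> carry_out([
  [1, 3, 0, 0, 0],
  [1, 2.5, 0, 0, 0],
  [1, 1.3, 0, 0, 0],
  [1, 0.5, 0, 0, 0],
  [1, 0.2, 0, 0, 0],
  [1, 0, 0, 0, 0],
  [1, 0, 0, 0, 0],
])

```text
time: 43.85
tool_pos: [0.4649, -0.3138, 0.0479]
ee_rot: [2.291, 1.568, -0.714]
wrist_force: [-0.2, -0.3, 0.1]
width: 0.0279
```

>>> carry_out([
  [1, 0.2, 0, 0, 0],
  [1, 0, 0, 0, 0],
])

```text
time: 44.05
tool_pos: [0.4642, -0.3135, 0.0449]
ee_rot: [2.242, 1.57, -0.762]
wrist_force: [-0.4, 0.5, 0.3]
width: 0.0277
```

Release, rise, and swing back to the start side for a clear final look.

>>> carry_out([
  [1, 0.1, 0, 0, 0],
  [1, 0.1, 0, 0, 0],
  [0.6, 0, 0, 0, 0],
  [0.6, 0, 0, 0, 0],
  [0.6, 0, 0, 0, 0],
  [0.6, 0, 0, 0, 0],
  [0.6, -2, 0, 0, 0],
  [0.6, -4, 0, 0, 0],
  [0.6, -4, 0, 0, 0],
  [0.6, -3, 0, 0, 0],
  [0.6, 0, 0, 3.5, 0],
  [0.6, 0, 0, 3.5, 0],
  [0.6, 0, 0, 3.5, 0],
  [0.6, 0, 0, 3.5, 0],
  [0.6, 0, 0, 0, 0],
  [0.6, 0, 0, 0, 0],
])

```text
time: 45.65
tool_pos: [0.3253, -0.3326, 0.1728]
ee_rot: [2.507, 1.57, -0.499]
wrist_force: [0.5, -0.5, -0.7]
width: 0.0376
```

```bash
python3 plan.py; python3 w.py w10.png; python3 m.py c5.png
python3 - <<'E'
from h import *
im=snap("side","s2.png")
E
```

```text
[ 325.3 -332.6  172.8] psi 7.8 w 0.037641743403950816 F [ 0.5 -0.5 -0.7] t 45.65 j [-0.92 -0.1   1.62  0.    1.62  0.52]
[[371.8, 0.0, 323.9], [0.0, 371.8, 231.1], [0.0, 0.0, 1.0]] [[0.135, 0.951, 0.279, 0.407], [-0.991, 0.129, 0.039, -0.323], [0.001, -0.282, 0.96, 0.352], [0.0, 0.0, 0.0, 1.0]]
bench [135. 137. 135.]
```

View pics/c5.png

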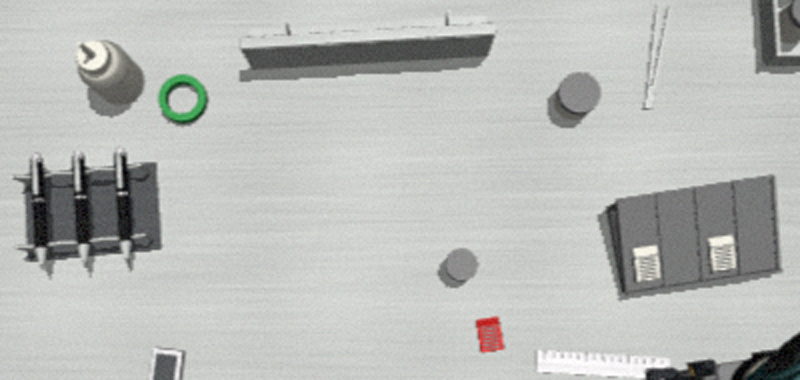

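View pics/s2.png

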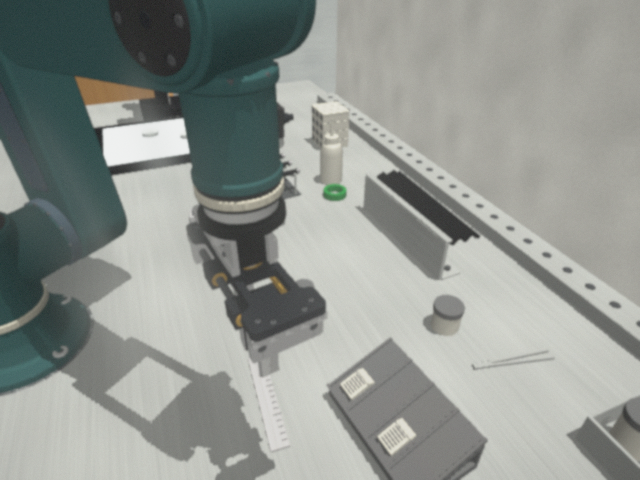

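Run:
```python
from h import *
im,K,P,s=snap("top")
c0=np.array([538.,357]);a=np.radians(5);R=np.array([[np.cos(a),np.sin(a)],[-np.sin(a),np.cos(a)]])
for t,b in(((43,264),(37,154)),((85,263),(78,153)),((128,260),(121,150))):
    t,b=[onz(K,P,(130+u/2,140+v/2),.055)[:2]*1000 for u,v in(t,b)]; d=b-t
    print("len %.0f yaw %.1f rest xy"%(np.hypot(*d),np.degrees(np.arctan2(d[1],d[0]))),(R@(t+d*71/139-c0)).round(0))
print(robot.close_job())
```

```text
len 132 yaw 4.8 rest xy [ 3. 47.]
len 132 yaw 5.0 rest xy [-1. -2.]
len 132 yaw 4.7 rest xy [ -2. -54.]
the job is handed in; nothing more can be done
None
```

I've handed the job in: all three markers are ready on the pen rest and both cassettes are in the rack. The hand-in gives no verdict, so what follows comes from my own checks.

- **Markers:** I pushed each end button against the upstand until it stopped dead. The push force reached 11–13 N while the arm stopped advancing. There was no direct reading of how far each button went in. In the wrist picture, the button of the first marker I laid down looked pushed in.
- **Pen rest:** In the last top view, the markers lie in troughs at about +47, −2 and −54 mm. They are within 3 mm of the rest's middle along x and within about 1° of its x axis. They measured 132 mm long, where I expected 139 mm; that matches the top camera reading a pen short earlier (135 mm against 140 mm).
- **Cassettes:** I saw only two loose white cassettes. The last top and side views show both lying flat in separate lanes of the rack.
- **Other items:** The red look-alike and the other items look unmoved in those views, and the gripper was clear of everything. The job finished at about 46 s of the 210 s allowed. I saw no knocked object or grip slip.

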